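Find the gear case that rattles and hold it out over the returns tray

ROBOT

A 6-joint arm with a two-finger parallel gripper is mounted at the origin on the work surface. World frame = base frame: x ahead of the robot, y to its left, z up, the work surface at z = 0. Lengths are in mm, angles in rad, forces in N, time in s.
With the tool pointing down it reaches from about 400 to 925 mm from the base axis. Payload 12.5 kg.
Tool frame: the origin (TCP) lies at the very end of the fingers, on their centre line; the grasp point (between the pads) lies 19 mm behind it; z points along the fingers, y is the direction in which the jaws open and shut (so a half turn about z gives the same grasp; the last joint's range is limited). The gripper opens to 95 mm and grips with 3 to 60 N. Pads are 20 mm wide; open, the fingers measure 119 mm over their backs; the gripper's body (75 mm by 180 mm) begins 59 mm behind the grasp point.
Start: joints at [-1.419, 0.491, 1.559, -0, 1.092, -0.106], TCP at [159.369, -604.358, 214.661] pointing down, gripper open.
Joint ranges: [-3.1, 3.1], [-0.84, 2.19], [0.05, 2.79], [-1.13, 4.28], [0.06, 2.93], [-2.69, 2.69]. Speed limits (rad/s): [2.22, 2.22, 2.79, 3.14, 3.14, 3.14].

INTERFACE

Orientations are given as [roll, pitch, yaw] about the fixed x, y, z axes, in that order (R = Rz(yaw) Ry(pitch) Rx(roll)).
In Python, from cell import env gives the robot as it stands.
- The arm moves only by the shell command python3 -m pendant 'ROWS'. ROWS is JSON, a list that holds one entry, the list of rows, each a list of 5 numbers: the opening, from 0 (shut) to 1 (fully open), then the shift along the tool's x, y, z in m, then the turn about the tool's z in rad. A call has exactly 8 rows; each row is the pose to reach, as a shift and turn from the pose commanded when the call began, along the tool's axes at that moment; what a row does not reach only later rows make up. A row lasts 1/10 s, in which the tool goes at most 50 mm and 8.59 degrees, less where a joint would pass 70% of its speed; a pose out of reach is approached as far as the arm can. A call with a gripper value outside its range is refused whole. The fingers move at their own pace and stop on an object; the grip force is fixed at half the most. Time passes only in rows, so rows that repeat a pose let the fingers close, or fill a call up. It gives the time, the measured TCP pose, the force and the opening at its end, in the units of the state.
- env.state(): the state, without advancing time (a new reading comes with each control period).
- env.read_camera(name): name is "side" or "top" or "wrist"; returns a dict with "image" (400x640x3 uint8, blue, green, red), "range_z" (400x640 float32, mm along the optical axis (not along the pixel's ray), 0 where there is no reading), "fx", "fy", "cx", "cy" (pixels), "rvec" (rotation vector, rad) and "tvec" (3), from world to camera coordinates, as OpenCV has them; the wrist camera has in their place "tool_from_camera" (4x4, takes a point from camera to tool coordinates, whose origin is the TCP and whose axes are the flange's). Camera axes: x right, y down, z forward; pixel columns grow to the right and rows downward; lengths in mm; the calibration is good to about 2 mm. A picture is of the moment at which its call begins: read the wrist's pose just before it.
- env.job_done(): hands the job in, once; it reports no verdict.
The state is a dict: "t": time; "joints": joint angles; "qvel": joint speeds; "tau": joint torques, N m; "eef_pos": TCP position; "tcp_rot": TCP orientation; "ft_force": force on the tool from outside, world axes, zero at the start; "moment": the same for the moment, N m; "opening": opening from 0.0 (shut) to 1.0 (fully open).
Only numpy, scipy, OpenCV 4.12 (cv2) and the standard library are available. Lean on these libraries where they do the work, as an engineer would, in place of code of your own. Each camera call takes 0.05 s, during which the arm holds its last target. There are 200 camera calls.

TASK

Three sealed gear cases stand in a row on the motor repair bench, and a ball has come loose inside one of them: pick them up and shake them one at a time until you have found the one that rattles, setting each quiet one gently back upright where it stood. Hold the rattling case out for your workmate, still and level above the middle of the returns tray with about a hand's breadth (10 cm) of air beneath it, and finish while still holding it there. Leave the other things on the bench alone.

Things in the scene. Friction and masses are not known exactly. Their poses are not given: they have to be found in the camera images.
- case_a_mid (a point): A sealed gear case: plain aluminium box 124 mm long (its x axis), 54 wide (y), 70 high (z, up) with a flat bolted lid; short steel bosses stick up to 8 mm out of its ends. Point and axes at the box's centre, 35 mm above its underside. Grip the flat 54 mm width from above. All three look alike and weigh 0.55 to 0.77 kg in all, by chance: weight does not tell which rattles.
- case_b_mid (a point): A second gear case, just like case_a_mid; point at its centre. In one of the three, drawn afresh each time whatever its name or place, a 40 mm steel ball of 0.26 kg (unseen, not tracked) rolls freely along the floor of the case: 76 mm in all along the case's x axis, 6 mm along y. It knocks on the end walls when the case is shaken or rocked end to end along x.
- case_c_mid (a point): The third gear case, just like case_a_mid; point at its centre. The knock of the ball is felt in the wrist force. It also shifts the weight: tipped by 0.1 rad or more to one end and then to the other, the ball lies 38 mm to this or that side of the centre and adds about 0.1 N m to the moment, this way or that. In the two quiet cases all is tight.
- tray_mid (a point): The returns tray: a shallow open dark steel tray fixed to the bench beyond the row of cases, 120 mm (x) by 200 mm (y) outside, walls 35 mm high. This point is over its centre, level with its rim, 35 mm above the bench.
- bearing_mid (a point): Bystander, loose: a ball bearing lying flat, 34 mm across and 10 mm thick, between two of the cases; point at its centre.
- end_cap_mid (a point): Bystander, loose: a brass cap lying flat, 36 mm across and 12 mm high, between two of the cases; point at its centre.
- oil_mid (a point): Bystander, loose: a standing grey oil bottle, 54 mm across and 120 mm high, to the left of the tray; point half-way up.
- pulley_mid (a point): Bystander, loose: a dark steel pulley lying flat, 76 mm across and 40 mm high, to the right of the tray; point half-way up.
- wrench_grip (a point): Bystander, loose: a steel wrench lying flat along x, outside the row of cases on the right; point on its handle.
- driver_grip (a point): Bystander, loose: a black screwdriver lying flat along x, outside the row of cases on the left; point on its handle.
Mind the look-alikes: they are no part of the job. Leave any green look-alike of the part that bears case_a_mid alone. Leave any purple look-alike of the part that bears case_c_mid alone.

How it is judged (in metres and radians):
On the way:
1. the case with the loose ball is shaken or rocked off the bench so that the ball rolls about in it (at over 0.2 m/s) (((height (world z) of case_a_mid above 0.055 m and distance between loose_ball_center and case_a_mid below 0.05 m and angular speed of loose_ball above 10 rad/s) or (height (world z) of case_b_mid above 0.055 m and distance between loose_ball_center and case_b_mid below 0.05 m and angular speed of loose_ball above 10 rad/s) or (height (world z) of case_c_mid above 0.055 m and distance between loose_ball_center and case_c_mid below 0.05 m and angular speed of loose_ball above 10 rad/s))).
At the end, for the whole second after the job is handed in: The case with the ball is held still by the fingers, centre 100 to 280 mm above the bench, within 50 mm sideways of the tray's middle, level within 0.3 rad, touching nothing else; the two others stand upright on the bench, let go, within 50 mm of where they started (((distance between loose_ball_center and case_a_mid below 0.05 m and height (world z) of case_a_mid between 0.1 and 0.28 m and horizontal distance between case_a_mid and tray_mid below 0.05 m and angle between case_a_mid's own z axis and vertical below 0.3 rad and contact force between case_a and the fingers above 1.5 N and linear speed of case_a below 0.05 m/s and contact force between case_a and tray below 0.1 N and contact force between case_a and case_b below 0.1 N and distance of each of case_b_mid, case_c_mid from where it was at the start of the episode below 0.05 m and height (world z) of each of case_b_mid, case_c_mid below 0.04 m and angle between each of case_b_mid, case_c_mid's own z axis and vertical below 0.1 rad and contact force between each of case_b, case_c and the fingers below 0.1 N and contact force between case_a and case_c below 0.1 N) or (distance between loose_ball_center and case_b_mid below 0.05 m and height (world z) of case_b_mid between 0.1 and 0.28 m and horizontal distance between case_b_mid and tray_mid below 0.05 m and angle between case_b_mid's own z axis and vertical below 0.3 rad and contact force between case_b and the fingers above 1.5 N and linear speed of case_b below 0.05 m/s and contact force between case_b and tray below 0.1 N and contact force between case_b and case_a below 0.1 N and distance of each of case_a_mid, case_c_mid from where it was at the start of the episode below 0.05 m and height (world z) of each of case_a_mid, case_c_mid below 0.04 m and angle between each of case_a_mid, case_c_mid's own z axis and vertical below 0.1 rad and contact force between each of case_a, case_c and the fingers below 0.1 N and contact force between case_b and case_c below 0.1 N) or (distance between loose_ball_center and case_c_mid below 0.05 m and height (world z) of case_c_mid between 0.1 and 0.28 m and horizontal distance between case_c_mid and tray_mid below 0.05 m and angle between case_c_mid's own z axis and vertical below 0.3 rad and contact force between case_c and the fingers above 1.5 N and linear speed of case_c below 0.05 m/s and contact force between case_c and tray below 0.1 N and contact force between case_c and case_a below 0.1 N and distance of each of case_a_mid, case_b_mid from where it was at the start of the episode below 0.05 m and height (world z) of each of case_a_mid, case_b_mid below 0.04 m and angle between each of case_a_mid, case_b_mid's own z axis and vertical below 0.1 rad and contact force between each of case_a, case_b and the fingers below 0.1 N and contact force between case_c and case_b below 0.1 N))); the arm keeps its last pose, push and grip.
It fails at once if another thing on the bench is pushed more than 40 mm (distance of any of bearing_mid, end_cap_mid, oil_mid, pulley_mid, wrench_grip, driver_grip from where it was at the start of the episode above 0.04 m).
It fails at once if a case is let fall from more than about 25 mm (over 0.7 m/s while out of the fingers) ((linear speed of case_a above 0.7 m/s and contact force between case_a and the fingers below 0.1 N) or (linear speed of case_b above 0.7 m/s and contact force between case_b and the fingers below 0.1 N) or (linear speed of case_c above 0.7 m/s and contact force between case_c and the fingers below 0.1 N)).
It also fails if it takes over 72 s, if anything falls off the work surface, if the arm or the gripper's body presses on something with over 40 N, if the wrist force passes 120 N, or if a joint passes its speed limit or range.

## Working session

There is one attempt and no reset: what is moved stays moved. The work goes in short steps, Python scripts to look and compute and a shell command to move; the robot and the scene stay as the last step left them, time stands still between calls to the robot, and variables do not carry over. Pictures are saved under pics/ and viewed, about 8 in all and at most 12, crops included, and the job is handed in when it is done.

```bash
ls; mkdir -p pics; cat > h.py <<'E'
import numpy as np, cv2
from cell import env
def cam(n):
    s=env.state(); c=env.read_camera(n)
    if n=="wrist":
        r=s["tcp_rot"]; 
        from scipy.spatial.transform import Rotation as R
        T=np.eye(4); T[:3,:3]=R.from_euler("xyz",r).as_matrix(); T[:3,3]=s["eef_pos"]
        T=T@np.array(c["tool_from_camera"])
    else:
        Rm=cv2.Rodrigues(np.array(c["rvec"],float))[0]; T=np.eye(4); T[:3,:3]=Rm.T; T[:3,3]=-Rm.T@np.array(c["tvec"],float).ravel()
    c["T"]=T; return c
def ray(c,u,v,z):
    d=c["T"][:3,:3]@np.array([(u-c["cx"])/c["fx"],(v-c["cy"])/c["fy"],1]); o=c["T"][:3,3]
    return o+d*(z-o[2])/d[2]
def cloud(c):
    Z=c["range_z"]; v,u=np.mgrid[:Z.shape[0],:Z.shape[1]]
    P=np.stack([(u-c["cx"])/c["fx"]*Z,(v-c["cy"])/c["fy"]*Z,Z],-1)@c["T"][:3,:3].T+c["T"][:3,3]
    P[Z<=0]=np.nan; return P
E
python3 - <<'E'
from h import *
print(env.state())
for n in("top","side"):
    c=cam(n); cv2.imwrite(f"pics/{n}0.png",c["image"]); np.save(n+"_cloud.npy",cloud(c)); print(n,c["T"],c["fx"])
    import pickle; pickle.dump(c,open(n+".pkl","wb"))
E
```

```text
pics
{'t': 0.0, 'joints': array([-1.41859049e+00,  4.91553304e-01,  1.55944521e+00,  1.76534800e-05,
        1.09170569e+00, -1.05599829e-01]), 'qvel': array([-1.90267971e-03,  6.90152895e-04, -8.18882798e-04, -1.33873006e-03,
       -2.65602693e-05,  8.22079347e-04]), 'tau': array([-3.65790336e-03, -6.12653446e+01, -2.58188331e+01,  6.92856289e-02,
        4.81658068e-02, -7.83785026e-05]), 'eef_pos': array([ 159.33874289, -604.09627328,  214.06709799]), 'tcp_rot': array([-3.14048894e+00, -1.32731384e-04,  2.57797449e-01]), 'ft_force': array([-0.61079358,  0.06675169, -0.59812374]), 'moment': array([0.05216909, 0.03968945, 0.020763  ]), 'opening': 1.0010725929924513}
top [[ 2.74169579e-02 -9.86278364e-01  1.62798337e-01  3.30978928e+02]
 [-9.99352563e-01 -3.08391939e-02 -1.85310405e-02  5.75071348e+00]
 [ 2.32973338e-02 -1.62184871e-01 -9.86485328e-01  1.14285855e+03]
 [ 0.00000000e+00  0.00000000e+00  0.00000000e+00  1.00000000e+00]] 459.2429711923095
side [[-9.25095434e-01 -2.70770117e-01  2.66236705e-01  1.24113195e+02]
 [-3.79383242e-01  6.28871940e-01 -6.78666662e-01  9.81728662e+02]
 [ 1.63338582e-02 -7.28837174e-01 -6.84492205e-01  1.07202863e+03]
 [ 0.00000000e+00  0.00000000e+00  0.00000000e+00  1.00000000e+00]] 479.3289711813038
```

View pics/top0.png

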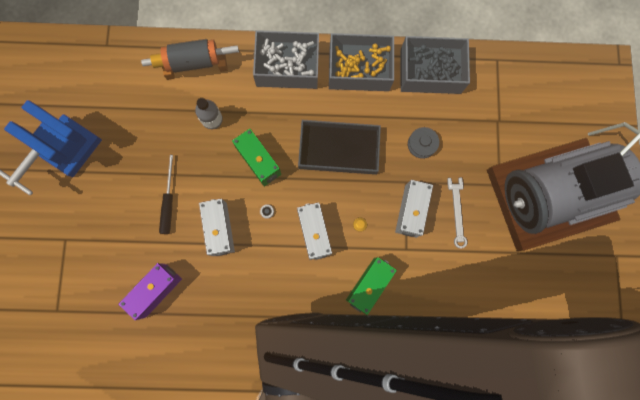

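View pics/side0.png

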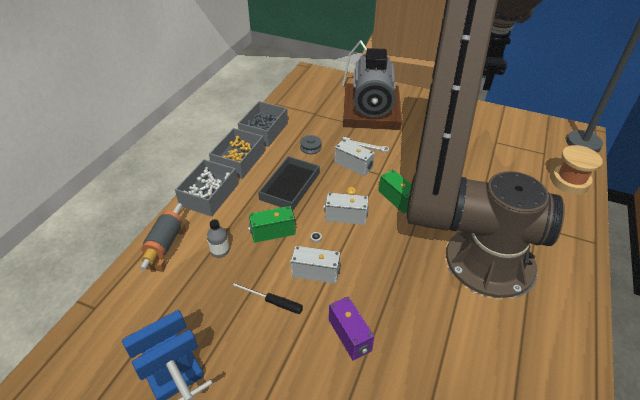

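The top view shows three aluminium cases at about (215,226), (315,230) and (416,208), and the tray at (341,146). The green and purple look-alikes are to be left alone. The side view shows the same three at (316,263), (347,207) and (354,155).

```bash
python3 - <<'E'
from h import *; import pickle
seeds={"top":[(215,226),(315,230),(416,208)],"side":[(316,258),(347,202),(354,152)]}
for n in seeds:
    c=pickle.load(open(n+".pkl","rb")); P=cloud(c); hsv=cv2.cvtColor(c["image"],cv2.COLOR_BGR2HSV)
    lid=((hsv[...,1]<70)&(hsv[...,2]>90)&(P[...,2]>60)&(P[...,2]<85)).astype(np.uint8)
    lid=cv2.morphologyEx(lid,cv2.MORPH_CLOSE,np.ones((7,7)))
    k,L,st,ce=cv2.connectedComponentsWithStats(lid)
    for u,v in seeds[n]:
        i=np.argmin([1e9]+[np.hypot(*(ce[j]-(u,v)))+(1e6 if st[j,4]<150 else 0) for j in range(1,k)])
        z=np.nanmedian(P[L==i][:,2])
        cn=max(cv2.findContours((L==i).astype(np.uint8),0,1)[0],key=cv2.contourArea)[:,0]
        Q=np.array([ray(c,a,b,z)[:2] for a,b in cn],np.float32)
        (x,y),(w,h),a=cv2.minAreaRect(Q)
        if w<h: a+=90
        a=(a+90)%180-90
        print(n,(u,v),"z%.1f xy %.1f %.1f size %.0f %.0f yaw %.3f"%(z,x,y,max(w,h),min(w,h),np.radians(a)))
    if n=="top":
        for u,v in [(299,122),(381,125),(380,173),(300,167)]: print("tray",P[v,u],ray(c,u,v,35))
    for nm,(u,v) in dict(cap=(360,225),bear=(267,211),oil=(208,112),pul=(424,142),gr=(256,155),gr2=(373,285),pur=(150,290)).items():
        if n=="top": print(nm,P[v,u].round())
    if n=="side": print("tray side floor", P[183,290], [ray(c,u,v,35).round() for u,v in [(292,157),(321,170),(288,208),(260,186)]])
E
```

```text
top (215, 226) z69.6 xy 443.5 228.9 size 124 56 yaw 0.219
top (315, 230) z69.7 xy 441.3 -3.6 size 124 54 yaw 0.272
top (416, 208) z69.6 xy 503.9 -244.5 size 125 56 yaw -0.206
tray [728.61984855  42.97787474  -2.6087482 ] [715.56423598  41.75560769  35.        ]
tray [ 7.27065168e+02 -1.70455049e+02  2.47983156e-01] [ 715.01837229 -165.0958255    35.        ]
tray [ 598.74263157 -168.40715242    1.5525449 ] [ 590.89546839 -163.30322992   35.        ]
tray [604.64050029  35.82025846  14.17685122] [599.59169367  35.26550276  35.        ]
cap [ 462. -118.   12.]
bear [490. 114.  13.]
oil [713. 257.  92.]
pul [ 672. -272.   43.]
gr [618. 141.  69.]
gr2 [ 318. -143.   71.]
pur [293. 366.  69.]
side (316, 258) z70.3 xy 441.5 235.4 size 125 63 yaw 0.220
side (347, 202) z70.2 xy 439.1 2.9 size 124 67 yaw 0.274
side (354, 152) z70.2 xy 502.0 -237.6 size 129 68 yaw -0.205
tray side floor [660.04163773 -63.57923577  10.0393515 ] [array([ 698., -161.,   35.]), array([ 581., -138.,   35.]), array([604.,  66.,  35.]), array([729.,  12.,  35.])]
```

Both views put the lids at z≈70 mm and agree on yaw. They agree on position to a few mm, because the side mask takes in part of the wall. The tray centre is about (657,-62). I'll start with the right case.

```bash
cat > rel.py <<'E'
import sys; from h import *
from scipy.spatial.transform import Rotation as R
s=env.state(); x,y,z,yaw=map(float,sys.argv[1:5]); M=R.from_euler("xyz",s["tcp_rot"]).as_matrix()
print("t %.2f"%s["t"],s["eef_pos"].round(1),s["tcp_rot"].round(3),"F",s["ft_force"].round(2),"M",s["moment"].round(3),"op",round(s["opening"],3))
print("shift m",(M.T@(np.array([x,y,z])-s["eef_pos"])/1000).round(4),"turn",round((s["tcp_rot"][2]-yaw+np.pi/2)%np.pi-np.pi/2,3))
E
python3 -m pendant '[[[1,0.02,-0.012,0,0.03],[1,0.06,-0.037,0,0.08],[1,0.105,-0.064,0,0.14],[1,0.15,-0.092,0,0.2],[1,0.195,-0.119,0,0.26],[1,0.24,-0.147,0,0.31],[1,0.285,-0.174,0,0.36],[1,0.325,-0.199,0,0.4]]]'
python3 -m pendant '[[[1,0.04,-0.025,0,0.06],[1,0.075,-0.046,0,0.06],[1,0.09,-0.055,0,0.06],[1,0.095,-0.058,0,0.06],[1,0.1,-0.061,0,0.06],[1,0.1,-0.061,0,0.06],[1,0.1,-0.061,0,0.06],[1,0.1,-0.061,0,0.06]]]'
python3 rel.py 504 -244 22 -0.205
```

```text
t: 0.9
eef_pos: [416.7, -335.1, 214.5]
tcp_rot: [-3.142, 0.0, -0.144]
ft_force: [0.5, -1.0, -0.1]
opening: 1.0
t: 1.7
eef_pos: [522.5, -291.2, 214.8]
tcp_rot: [3.141, -0.0, -0.203]
ft_force: [0.2, 0.7, 0.4]
opening: 0.997
t 1.70 [ 522.5 -291.2  214.8] [ 3.141 -0.    -0.203] F [0.2  0.66 0.43] M [ 0.021  0.012 -0.007] op 0.997
shift m [-0.0276 -0.0425  0.1928] turn 0.002
```

```bash
python3 -m pendant '[[[1,-0.01,-0.015,0.01,0],[1,-0.022,-0.034,0.04,0],[1,-0.028,-0.042,0.07,0],[1,-0.028,-0.042,0.08,0],[1,-0.028,-0.042,0.08,0],[1,-0.028,-0.042,0.08,0],[1,-0.028,-0.042,0.08,0],[1,-0.028,-0.042,0.08,0]]]'
cat > wl.py <<'E'
import sys; from h import *
c=cam("wrist"); P=cloud(c); hsv=cv2.cvtColor(c["image"],cv2.COLOR_BGR2HSV)
cv2.imwrite("pics/"+sys.argv[1],c["image"])
s=env.state()["eef_pos"]
m=((hsv[...,1]<90)&(P[...,2]>62)&(P[...,2]<80)&(np.hypot(P[...,0]-s[0],P[...,1]-s[1])<110)).astype(np.uint8)
m=cv2.morphologyEx(m,cv2.MORPH_OPEN,np.ones((9,9)))
cn=max(cv2.findContours(m,0,1)[0],key=cv2.contourArea)[:,0]; z=np.nanmedian(P[m>0][:,2])
(x,y),(w,h),a=cv2.minAreaRect(np.array([ray(c,*q,z)[:2] for q in cn],np.float32))
if w<h:a+=90
print("lid z%.1f"%z,x,y,"size",w,h,"yaw",np.radians((a+90)%180-90))
E
python3 wl.py w1.png; python3 rel.py 504 -244 22 -0.205
```

```text
t: 2.5
eef_pos: [504.7, -244.4, 135.6]
tcp_rot: [3.141, -0.002, -0.203]
ft_force: [0.2, -0.7, 0.0]
opening: 0.997
lid z70.3 512.5010986328125 -245.578125 size 53.77156066894531 103.69364166259766 yaw -0.21121863500554697
t 2.55 [ 504.6 -244.2  135.4] [ 3.141e+00 -1.000e-03 -2.020e-01] F [-0.54  0.02  0.76] M [ 0.076  0.017 -0.016] op 0.999
shift m [-0.0008 -0.0002  0.1134] turn 0.003
```

View pics/w1.png

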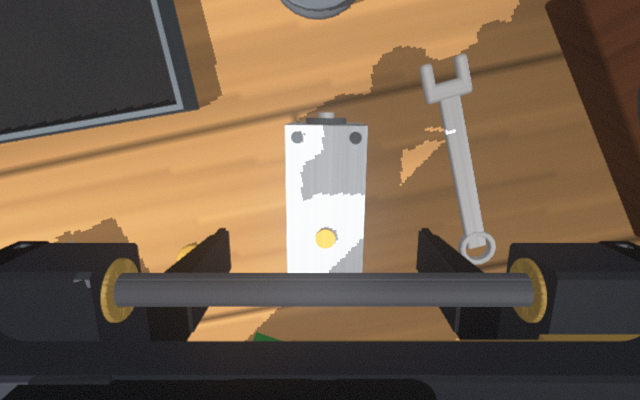

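The jaws straddle the lid, which fills columns 285–367, and the wrench at column 470 is clear. Next I descend, grip, lift and shake along tool x.

```bash
python3 -m pendant '[[[1,0,0,0.02,0],[1,0,0,0.055,0],[1,0,0,0.09,0],[1,0,0,0.108,0],[1,0,0,0.113,0],[1,0,0,0.113,0],[0,0,0,0.113,0],[0,0,0,0.113,0]]]'
python3 -m pendant '[[[0,0,0,0,0],[0,0,0,0,0],[0,0,0,0,0],[0,0,0,-0.005,0],[0,0,0,-0.02,0],[0,0,0,-0.05,0],[0,0,0,-0.08,0],[0,0,0,-0.09,0]]]'
cat > smp.py <<'E'
import sys; from h import *
from scipy.spatial.transform import Rotation as R
for i in range(int(sys.argv[1])):
    s=env.state(); M=R.from_euler("xyz",s["tcp_rot"]).as_matrix()
    print("%.2f"%s["t"],"Ftool",(M.T@s["ft_force"]).round(2),"Mtool",(M.T@s["moment"]).round(3)); env.read_camera("top")
print(s["eef_pos"].round(1),round(s["opening"],3))
E
python3 smp.py 8
```

```text
t: 3.35
eef_pos: [504.8, -244.2, 22.9]
tcp_rot: [3.141, -0.002, -0.202]
ft_force: [-0.1, 0.3, 1.0]
opening: 0.885
t: 4.15
eef_pos: [504.8, -244.1, 113.8]
tcp_rot: [3.141, -0.003, -0.202]
ft_force: [0.4, -1.0, -6.3]
opening: 0.571
4.15 Ftool [0.58 0.91 6.3 ] Mtool [ 0.062 -0.009  0.013]
4.20 Ftool [1.1  0.06 4.88] Mtool [0.064 0.032 0.039]
4.25 Ftool [ 0.41 -0.02  6.76] Mtool [ 0.036 -0.    -0.02 ]
4.30 Ftool [-1.46 -0.32  6.99] Mtool [ 0.078 -0.014  0.022]
4.35 Ftool [0.33 0.18 7.72] Mtool [ 0.064  0.008 -0.033]
4.40 Ftool [ 0.15 -0.19  7.07] Mtool [ 0.071 -0.053  0.04 ]
4.45 Ftool [-0.42 -0.67  6.58] Mtool [ 0.069 -0.045 -0.001]
4.50 Ftool [0.63 0.19 6.65] Mtool [-0.036 -0.1   -0.01 ]
[ 503.7 -243.5  110.2] 0.567
```

```bash
python3 -m pendant '[[[0,0.04,0,0,0],[0,-0.01,0,0,0],[0,0.04,0,0,0],[0,-0.01,0,0,0],[0,0.04,0,0,0],[0,-0.01,0,0,0],[0,0.04,0,0,0],[0,0.08,0,0,0]]]'; python3 smp.py 14
python3 -m pendant '[[[0,-0.05,0,0,0],[0,0,0,0,0],[0,-0.05,0,0,0],[0,0,0,0,0],[0,-0.05,0,0,0],[0,0,0,0,0],[0,-0.05,0,0,0],[0,-0.08,0,0,0]]]'; python3 smp.py 14
```

```text
t: 5.35
eef_pos: [579.5, -258.1, 108.7]
tcp_rot: [-3.139, 0.009, -0.203]
ft_force: [0.6, -1.5, -3.8]
opening: 0.567
5.35 Ftool [0.91 1.34 3.81] Mtool [-0.118 -0.051  0.004]
5.40 Ftool [ 3.03 -0.48  5.32] Mtool [-0.123  0.265 -0.051]
5.45 Ftool [ 0.3  -0.4   7.23] Mtool [ 0.025  0.056 -0.028]
5.50 Ftool [1.04 0.29 7.11] Mtool [-0.012  0.007  0.028]
5.55 Ftool [-0.45 -1.03  6.84] Mtool [ 0.064 -0.059 -0.006]
5.60 Ftool [-0.88  0.64  6.49] Mtool [-0.016 -0.05  -0.044]
5.65 Ftool [ 0.37 -0.61  6.73] Mtool [ 0.038 -0.071  0.063]
5.70 Ftool [0.98 0.72 6.79] Mtool [ 0.048  0.025 -0.002]
5.75 Ftool [ 0.22 -0.29  7.15] Mtool [ 0.059 -0.164 -0.011]
5.80 Ftool [ 0.17 -0.48  7.6 ] Mtool [ 0.025 -0.136  0.003]
5.85 Ftool [0.16 0.64 6.43] Mtool [-0.007 -0.119  0.039]
5.90 Ftool [ 0.4  -0.38  6.33] Mtool [ 0.024 -0.129 -0.003]
5.95 Ftool [-0.18  0.62  7.72] Mtool [ 0.03  -0.132 -0.022]
6.00 Ftool [0.04 0.38 6.36] Mtool [ 0.083 -0.129 -0.055]
[ 582.4 -259.9  111.8] 0.564
t: 6.85
eef_pos: [503.7, -243.8, 110.1]
tcp_rot: [-3.141, 0.001, -0.202]
ft_force: [-1.6, -0.3, -6.8]
opening: 0.569
6.85 Ftool [-1.54  0.64  6.81] Mtool [ 0.037 -0.225 -0.003]
6.90 Ftool [-3.86 -0.91  7.86] Mtool [ 0.169 -0.329 -0.014]
6.95 Ftool [-0.84 -0.09  6.87] Mtool [ 0.007 -0.114 -0.007]
7.00 Ftool [-0.21  0.43  6.53] Mtool [-0.026 -0.025  0.037]
7.05 Ftool [0.77 0.32 7.11] Mtool [ 0.01  -0.008 -0.042]
7.10 Ftool [ 0.2  -0.45  6.18] Mtool [0.032 0.014 0.001]
7.15 Ftool [ 0.88 -0.66  6.85] Mtool [0.012 0.007 0.018]
7.20 Ftool [0.08 0.11 6.53] Mtool [ 0.011  0.017 -0.041]
7.25 Ftool [-0.25 -0.39  6.49] Mtool [ 0.049 -0.004 -0.003]
7.30 Ftool [ 0.75 -0.37  6.06] Mtool [ 0.054  0.036 -0.014]
7.35 Ftool [-0.3   0.06  6.74] Mtool [ 0.034 -0.048  0.031]
7.40 Ftool [-0.49 -1.16  7.32] Mtool [ 0.041  0.019 -0.004]
7.45 Ftool [-0.57 -0.51  6.6 ] Mtool [0.018 0.047 0.012]
7.50 Ftool [ 0.47 -0.07  6.6 ] Mtool [ 0.095  0.032 -0.021]
[ 504.4 -243.8  111.6] 0.566
```

My swings between about -0.13 and +0.03 N·m at rest. On a 6.8 N load that means the mass has moved about 22 mm, so something is loose. I'll repeat the shake to confirm.

```bash
python3 -m pendant '[[[0,0.05,0,0,0],[0,0,0,0,0],[0,0.05,0,0,0],[0,0,0,0,0],[0,0.05,0,0,0],[0,0,0,0,0],[0,0.05,0,0,0],[0,0.08,0,0,0]]]'; python3 smp.py 16
python3 -m pendant '[[[0,-0.05,0,0,0],[0,0,0,0,0],[0,-0.05,0,0,0],[0,0,0,0,0],[0,-0.05,0,0,0],[0,0,0,0,0],[0,-0.05,0,0,0],[0,-0.1,0,0,0]]]'; python3 smp.py 16
```

```text
t: 8.35
eef_pos: [580.4, -258.3, 109.4]
tcp_rot: [-3.139, 0.007, -0.203]
ft_force: [2.0, -0.9, -3.9]
opening: 0.569
8.35 Ftool [2.19 0.52 3.9 ] Mtool [-0.056  0.101 -0.024]
8.40 Ftool [1.92 0.08 5.82] Mtool [-0.248  0.264 -0.083]
8.45 Ftool [-0.    0.24  6.27] Mtool [-0.001  0.102  0.022]
8.50 Ftool [ 0.9  -0.38  6.85] Mtool [ 0.1   -0.038  0.02 ]
8.55 Ftool [-0.26  0.15  5.91] Mtool [ 0.01  -0.011 -0.021]
8.60 Ftool [-0.67  0.03  6.76] Mtool [ 0.024 -0.073  0.053]
8.65 Ftool [-0.1  -0.12  6.62] Mtool [ 0.032 -0.071 -0.03 ]
8.70 Ftool [1.07 0.56 7.24] Mtool [ 0.022 -0.028 -0.035]
8.75 Ftool [-0.22  0.68  6.01] Mtool [ 0.082 -0.067  0.045]
8.80 Ftool [-0.41  0.3   6.99] Mtool [ 0.089 -0.135 -0.017]
8.85 Ftool [ 0.2  -0.04  6.85] Mtool [ 0.026 -0.028 -0.019]
8.90 Ftool [ 0.05 -0.03  5.84] Mtool [ 0.046 -0.117  0.031]
8.95 Ftool [ 0.03 -0.2   6.53] Mtool [ 0.043 -0.132 -0.023]
9.00 Ftool [-0.75  0.3   6.78] Mtool [ 0.035 -0.123 -0.004]
9.05 Ftool [-0.5  -0.48  7.17] Mtool [ 0.016 -0.123 -0.037]
9.10 Ftool [ 0.29 -0.11  6.61] Mtool [ 0.036 -0.115  0.001]
[ 582.5 -259.9  111.7] 0.568
t: 9
[... 391 characters left out ...]
-0.016  0.042  0.019]
10.20 Ftool [-0.75  0.36  6.84] Mtool [-0.002  0.048 -0.017]
10.25 Ftool [-2.45  0.34  7.62] Mtool [-0.05  -0.64  -0.002]
10.30 Ftool [0.63 0.47 6.58] Mtool [ 0.04   0.088 -0.014]
10.35 Ftool [-0.74  0.31  5.76] Mtool [0.034 0.06  0.005]
10.40 Ftool [-0.35  0.09  6.7 ] Mtool [ 0.031  0.066 -0.028]
10.45 Ftool [-0.66 -0.16  7.07] Mtool [ 0.024  0.016 -0.016]
10.50 Ftool [-1.01  0.33  6.64] Mtool [0.028 0.068 0.057]
10.55 Ftool [-0.23  0.04  6.81] Mtool [0.068 0.132 0.008]
10.60 Ftool [-0.45  0.13  6.06] Mtool [0.018 0.094 0.027]
10.65 Ftool [0.18 0.26 6.71] Mtool [0.017 0.046 0.017]
10.70 Ftool [-0.15  0.46  6.63] Mtool [-0.017  0.111  0.   ]
[ 484.8 -239.8  111.6] 0.564
```

That confirms it: a late knock at 10.25 s (a -0.64 N·m spike) with the arm still, and the weight settling at about ±0.1 N·m at either end. This case rattles, so I carry it to the tray with its underside about 100 mm above the rim (TCP z ≈158).

```bash
python3 rel.py 657 -62 158 -0.202
```

```text
t 10.75 [ 484.8 -239.8  111.6] [ 3.142 -0.    -0.202] F [ 0.33 -0.08 -6.65] M [ 0.039 -0.05   0.05 ] op 0.569
shift m [ 0.1331 -0.2087 -0.0464] turn -0.0
```

```bash
python3 -m pendant '[[[0,0.005,-0.008,-0.015,0],[0,0.02,-0.03,-0.035,0],[0,0.04,-0.06,-0.047,0],[0,0.062,-0.097,-0.047,0],[0,0.085,-0.133,-0.047,0],[0,0.105,-0.165,-0.047,0],[0,0.12,-0.188,-0.047,0],[0,0.129,-0.202,-0.047,0]]]'
python3 -m pendant '[[[0,0.003,-0.005,0,0],[0,0.004,-0.007,0,0],[0,0.004,-0.007,0,0],[0,0.004,-0.007,0,0],[0,0.004,-0.007,0,0],[0,0.004,-0.007,0,0],[0,0.004,-0.007,0,0],[0,0.004,-0.007,0,0]]]'
python3 rel.py 657 -62 158 -0.202
python3 - <<'E'
from h import *
a=cam("top")["image"]; b=cam("side")["image"]
cv2.imwrite("pics/end.png",np.hstack([a[60:340,120:500],b[80:360,160:540]]))
E
```

```text
t: 11.55
eef_pos: [652.6, -66.0, 158.2]
tcp_rot: [-3.142, 0.0, -0.201]
ft_force: [-0.6, 0.5, -7.3]
opening: 0.568
t: 12.35
eef_pos: [656.9, -61.9, 158.7]
tcp_rot: [3.142, -0.0, -0.202]
ft_force: [0.5, -0.6, -6.7]
opening: 0.568
t 12.35 [656.9 -61.9 158.7] [ 3.142 -0.    -0.202] F [ 0.53 -0.59 -6.66] M [-0.006  0.048 -0.005] op 0.568
shift m [0.0002 0.0001 0.0007] turn -0.0
```

View pics/end.png

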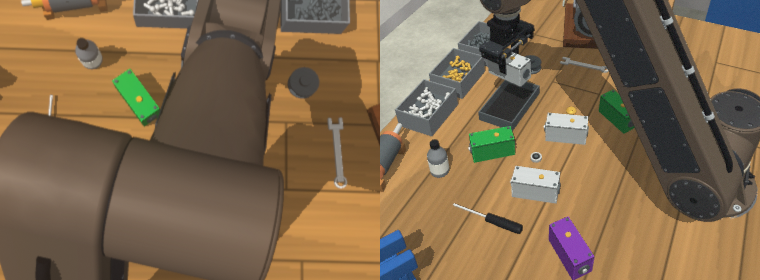

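The right half (side view) shows the case held level over the tray at (517,68). The other two cases and the bystanders stand where they were. I'll do one depth check and then hand in.

```bash
python3 - <<'E'
from h import *
c=cam("side"); P=cloud(c); hsv=cv2.cvtColor(c["image"],cv2.COLOR_BGR2HSV)
m=(hsv[...,1]<70)&(hsv[...,2]>90)&(P[...,2]>125)&(P[...,2]<215)&(abs(P[...,0]-657)<90)&(abs(P[...,1]+62)<60)
Q=P[m]; print(m.sum(),np.percentile(Q,[2,50,98],axis=0).round())
s=env.state(); print(s["t"],s["qvel"].round(3),s["ft_force"].round(1),s["opening"])
ok=m.sum()>100 and s["opening"]>.5 and s["ft_force"][2]<-4
if ok: print(env.job_done())
E
```

```text
751 [[592. -79. 134.]
 [626. -38. 177.]
 [717. -22. 206.]]
12.5 [ 0.003  0.001  0.001 -0.001 -0.    -0.001] [ 0.4 -0.  -6.7] 0.566692225817477
the job is handed in; nothing more can be done
None
```

I handed the job in at 12.5 s, with the rattling case held over the returns tray. It was the right-hand case of the row, the first one I picked up.

- **Finding it:** I lifted it and shook it twice along its length. Both times the moment settled one way and then the other, at about -0.13 N·m and up to +0.1 N·m. With the arm still there was also a late knock of about -0.64 N·m. I took that as the loose ball, so I never lifted the other two cases.
- **Holding it:** the last readings put the gripper within 1 mm of the target over the tray's measured middle. The arm was still, and it was carrying 6.7 N with the opening at 0.567, which matches the 54 mm case. A depth check from the side camera put the case at x 592–717 mm, with its underside at z≈134 mm. That is about 100 mm above the tray rim.
- **The rest of the bench:** in the last side view the other cases and the bystanders stood where they were. The arm hid part of the row from the top camera, so that was judged from the side view alone.
- **Disagreements:** the side camera's lid positions were 6–7 mm off the top camera's in y, because its mask took in part of the side wall. Its rough tray corners were also several mm off. I used the top camera for positions. The wrist camera confirmed the grip sideways, but it could not see the near end of the lid.

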